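# Load the reagent cassette and index the feed selector

## Task

Change over the synthesizer's feed: lift the amber cassette out of the grey rack, stand it on the blue mat and let go, then take it again across its other pair of faces and lower it fully home between the cheeks of the aluminium bay, the selector lever staying parked meanwhile. Then lift the red-knobbed selector lever, swing it over the toothed arc and let it drop into the notch marked by the green tag. Leave the white and blue cassettes in the rack and do not knock the bottles and other things about.

Things in the scene. Friction and masses are not known exactly. Their poses are not given: they have to be found in the camera images.
- amber: The amber-brown cassette: an upright block 40 mm along its x, 58 mm along its y, 110 mm tall, 0.25 kg, with white labels on the two broad faces (normal to x) and a yellow top. Origin: centre of its underside, z up. It starts standing in one of the rack's three slots.
- white: A cassette of the same size, white with a grey top; stands in another slot of the rack and stays there. Origin: centre of its underside.
- blue: A cassette of the same size, blue with a white top; stands in another slot of the rack and stays there. Origin: centre of its underside.
- rack: Grey rack bin, 112 mm (its x) by 202 mm (its y), fixed. Three slots along y (centres -66, 0, 66 mm), 62 mm wide, between dividers and end walls 114 mm tall, as tall as the cassettes: there a cassette can be gripped only across its 40 mm (along x). The long walls (x = -54 and 54 mm) are only 45 mm tall. Origin: centre of its underside; inner floor 5 mm up.
- mat: Blue rubbery mat, 130 mm (x) by 120 mm (y), 3 mm thick, fixed, in front of the robot. Origin: centre of its underside.
- bay: Aluminium bay on a 12 mm base plate, fixed. Two cheeks along its x, 62 mm long, 46 mm apart in y, 124 mm high, flared above to 138 mm; lips 8 mm tall, 64 mm apart, at the open x ends. A cassette goes in with its y along the bay's x, either way round, gripped across its 58 mm. Origin: centre of the plate's underside; a seated cassette's origin is 12 mm above it.
- selector: Grey fan-shaped unit 30 mm high, fixed. Origin: underside, on the vertical pivot; the fan spreads 152 mm to its -x side, with a toothed arc 50 mm high at 85 mm radius: three notches, at lever values 0.05, 0.45, 0.85 rad, and a wide parking gap (-1.0 to -0.45). Outside each notch, at 135 mm radius, lies a 24 mm tag disc, top 36 mm up: one green, two white.
- tag_green: The green tag disc, 24 mm across, 6 mm high, that marks the wanted notch, 135 mm from the selector's pivot in the direction in which the lever must finally point. Origin: centre of its underside.
- lever (a joint): Swing of the selector lever about the vertical pivot, rad: at 0 it points along the selector's -x; positive is anticlockwise from above. It starts somewhere in the parking gap (-0.88 to -0.56). Range -0.97 to 0.97. The teeth block the swing unless the lever is lifted.
- grip (a joint): Lift of the lever, m: 0 down, range to 0.025. The key clears the teeth above about 0.013; a spring (about 4 to 8 N with the weight) pushes it down.
- knob (a point): Centre of the top of the lever's red knob, an upright round grip 62 mm tall and 26 mm across (30 mm at the top 8 mm), 105 mm from the pivot; its top is 127 mm above the table when the lever is down. The lever's bar passes below it with its top 62 mm under this point.
- pointer (a point): The lever's pointer (yellow tip, direction of the lever), taken 135 mm from the pivot, right over a tag when the lever points at it.
- bottle_a: Amber bottle with a red cap, 76 mm across, 200 mm tall. Origin: underside.
- bottle_b: Amber bottle with a white cap, 76 mm across, 200 mm tall. Origin: underside.
- washer: White wash bottle, 60 mm across, 150 mm tall. Origin: underside.
- jar: Amber jar with a black cap, 64 mm across, 75 mm tall. Origin: underside.
- beaker: Clear beaker, 80 mm across, 100 mm tall. Origin: underside.
- wrench: Steel wrench, 160 mm long, lying at the back. Origin: near its middle.

How it is judged:
By the outcome, as a careful person would: the job done as asked, in the order asked, and still so for the second after the job is handed in, with the robot touching nothing.
It also fails if it takes over 72 s, if anything falls off the work surface, if the arm or the gripper's body presses on something with over 40 N, if the wrist force passes 120 N, or if a joint passes its speed limit or range.

## Robot

A 6-joint arm with a two-finger parallel gripper is mounted at the origin on the work surface. World frame = base frame: x ahead of the robot, y to its left, z up, the work surface at z = 0. Lengths are in m, angles in rad, forces in N, time in s.
With the tool pointing down it reaches from about 0.25 to 0.725 m from the base axis. Payload 4 kg.
Tool frame: the origin (TCP) lies on the centre line of the jaws, within the pads' length; the fingertips stand 22 mm ahead of it and the grasp point (between the pads) lies 3 mm ahead of it (bot.tip_reach is the distance from the TCP to the fingertips, in m); z points along the fingers, y is the line along which they close (so a half turn about z gives the same grasp; the last joint's range is limited). The gripper opens to 85 mm and grips with 20 to 120 N. Pads are 22 mm wide; open, the fingers measure 114 mm over their backs; the gripper's body (76 mm by 85 mm) begins 54 mm behind the grasp point. The pads swing forward as they close: fully open they stand 13 mm farther back than shut.
Start: joints at [0, 0.241, 0.005, 1.335, 0, 1.571], TCP at [0.5, -0, 0.253] pointing down, gripper open.
Joint ranges: [-2.72, 2.72], [-1.05, 1.87], [-1.09, 1.28], [-1.99, 2.15], [-1.42, 1.44], [-3.14, 3.14]. Speed limits (rad/s): [2.79, 2.79, 3.14, 3.14, 3.14, 3.14].

## Interface

Orientations are given as a unit quaternion [x, y, z, w].
In Python, from workcell import bot gives the robot as it stands. The module is installed in compiled form; this text tells all that it offers.
- The arm moves only by the tool apply_moves, never from a script. Its argument "commands" is a list of rows, each a list of 4 numbers: the shift along the tool's x, y, z scaled (see below), then the turn about the tool's z scaled (see below). In form: [[tx, ty, tz, roll], ...]. A call has exactly 5 rows; each row shifts and turns the commanded pose from where the row before left it, along the tool's axes as they then stand; what a row does not reach is not made up. The controller multiplies each number of a shift by 20 mm and each number of a turn by 60 degrees. A row lasts 1/12 s, in which the tool goes at most 41.7 mm and 7.16 degrees, less where a joint would pass 70% of its speed; a pose out of reach is approached as far as the arm can. A call with a number of a shift or a turn outside -1 to 1 is refused whole. A call with a gripper value outside its range is refused whole. "claw" is the closure, from 0 (fully open) to 1 (shut), set as the call begins (left out, the last holds). The fingers move at their own pace and stop on an object; the grip force is fixed at half the most. Time passes only in rows, so rows that do not move let the fingers close, or fill a call up. It gives the time, the measured TCP pose, the force, the opening and the grip force at its end, in the units of the state.
- bot.get_obs(): the state, without advancing time (a new reading comes with each control period).
- bot.camera(name): name is "scene" or "side" or "wrist"; returns a dict with "image" (480x640x3 uint8, blue, green, red), "camera_matrix" (3x3 intrinsics, pixels), "R" (3x3) and "t" (3): a world point X has camera coordinates R X + t. Camera axes: x right, y down, z forward; pixel columns grow to the right and rows downward; lengths in m; the calibration is good to about 2 mm. A picture is of the moment at which its call begins. There is no depth.
- bot.job_done(): hands the job in; it is judged then, once.
The state is a dict: "clock": time; "joint_pos": joint angles; "joint_vel": joint speeds; "tau": joint torques, N m; "eef_pos": TCP position; "tool_rot": TCP orientation; "ft_force": force on the tool from outside, world axes, zero at the start; "ft_torque": the same for the moment, N m; "grip_width": finger opening in m; "grasp_force": force on a finger pad.
Only numpy, scipy, OpenCV 4.12 (cv2) and the standard library are available. Lean on these libraries where they do the work, as an engineer would, in place of code of your own. Each camera call takes 0.05 s, during which the arm holds its last target. There are 200 camera calls.

## Working session

There is one attempt and no reset: what is moved stays moved. The work goes in short steps, Python scripts to look and compute and a tool call to move; the robot and the scene stay as the last step left them, time stands still between calls to the robot, and variables do not carry over. Pictures are saved under pics/ and viewed, at most 10 in all, crops included, and the job is handed in when it is done.

Besides the shell and the picture viewer there is one more tool, called after "Emit:" by a JSON object that holds its "method" and its "body", one argument or row to a line. apply_moves: Moves the arm, as the interface text tells. Shifts and turns lie within -1 to 1; 1 stands for 20 mm of shift or 60 degrees of turn. Its arguments: {"type":"object","properties":{"commands":{"type":"array","items":{"type":"array","items":{"type":"number","minimum":-1,"maximum":1}}},"claw":{"type":"number"}},"required":["commands"]}

```bash
mkdir -p pics; python3 - <<'E'
from workcell import bot
import cv2,pickle
o=bot.get_obs();print(o['eef_pos'],o['tool_rot'],o['clock'],o['grip_width'])
d={}
for n in ("scene","side","wrist"):
    c=bot.camera(n);d[n]=c;cv2.imwrite(f"pics/{n}0.png",c["image"]);print(n,c["camera_matrix"].round(1).tolist(),c["R"].round(3).tolist(),c["t"].round(3).tolist())
pickle.dump(d,open("c0.pkl","wb"))
E
```

```text
[4.99424037e-01 5.56808338e-06 2.52393573e-01] [ 0.70710632  0.70710646 -0.00074417 -0.0007469 ] 0.0 0.08534810156174713
scene [[550.8, 0.0, 321.3], [0.0, 550.8, 239.8], [0.0, 0.0, 1.0]] [[0.134, 0.991, 0.006], [0.795, -0.104, -0.597], [-0.591, 0.085, -0.802]] [-0.059, -0.348, 1.524]
side [[577.8, 0.0, 318.4], [0.0, 577.8, 235.9], [0.0, 0.0, 1.0]] [[0.995, -0.103, 0.012], [-0.066, -0.712, -0.699], [0.081, 0.694, -0.715]] [-0.539, 0.091, 1.162]
wrist [[374.8, 0.0, 325.4], [0.0, 374.8, 237.7], [0.0, 0.0, 1.0]] [[1.0, 0.001, -0.004], [0.002, -0.965, 0.263], [-0.004, -0.263, -0.965]] [-0.497, -0.035, 0.379]
```

View pics/scene0.png

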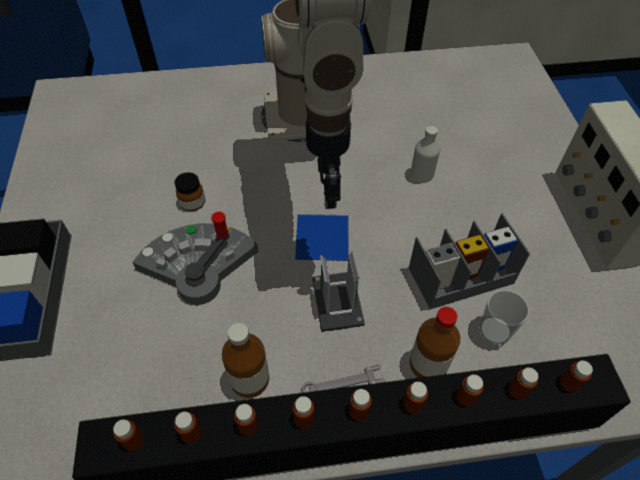

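View pics/side0.png

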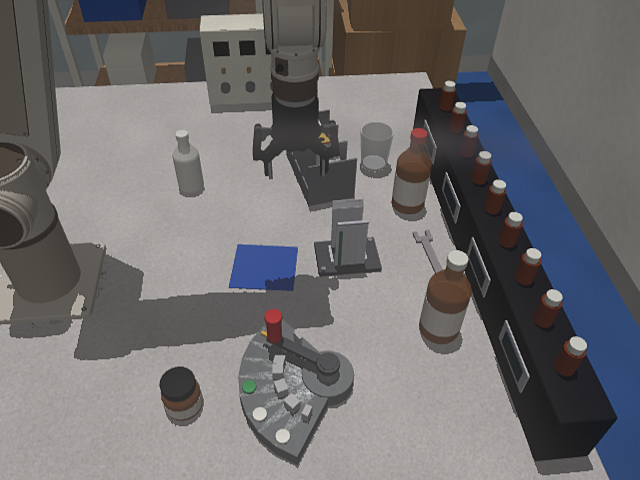

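```bash
python3 - <<'E'
import pickle,cv2,numpy as np
d=pickle.load(open("c0.pkl","rb"))
s=d["scene"]["image"];v=d["side"]["image"]
def crop(im,x,y,w,h,k):
    return cv2.resize(im[y:y+h,x:x+w],None,fx=k,fy=k,interpolation=cv2.INTER_CUBIC)
A=crop(s,290,200,240,140,1)
A=cv2.resize(s[200:340,290:530],(800,467),interpolation=cv2.INTER_CUBIC);cv2.imwrite("pics/a.png",A)
B=np.zeros((600,800,3),np.uint8)
B[:400,:400]=cv2.resize(s[170:310,125:265],(400,400),interpolation=cv2.INTER_CUBIC)
B[:600,400:]=cv2.resize(v[180:390,225:365][:,:],(400,600),interpolation=cv2.INTER_CUBIC)
cv2.imwrite("pics/b.png",B)
E
```

```text
(no output)
```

View pics/a.png

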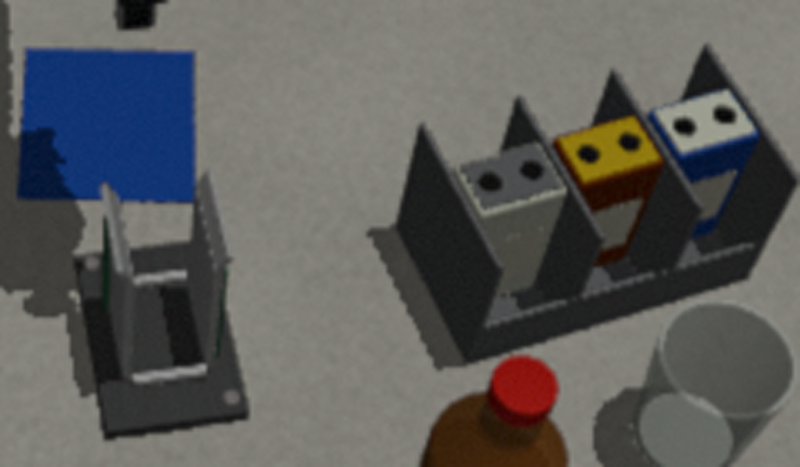

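View pics/b.png

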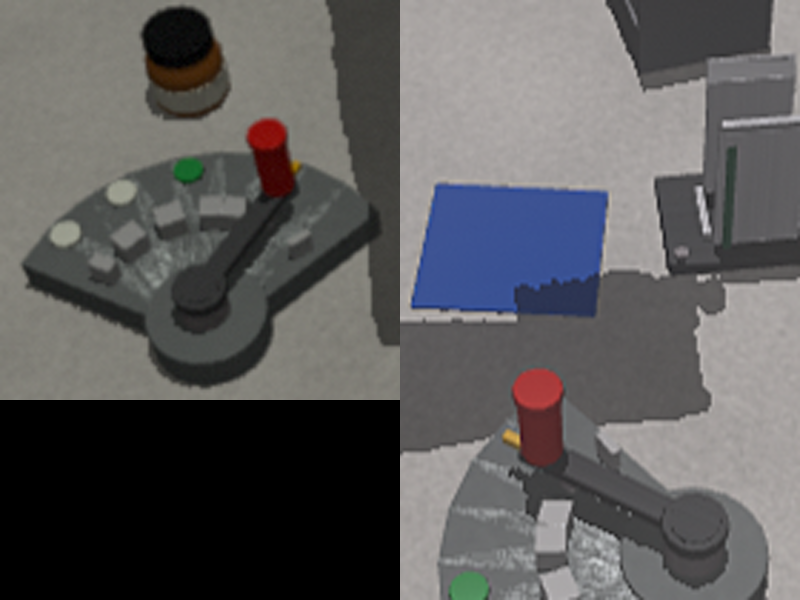

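View pics/wrist0.png

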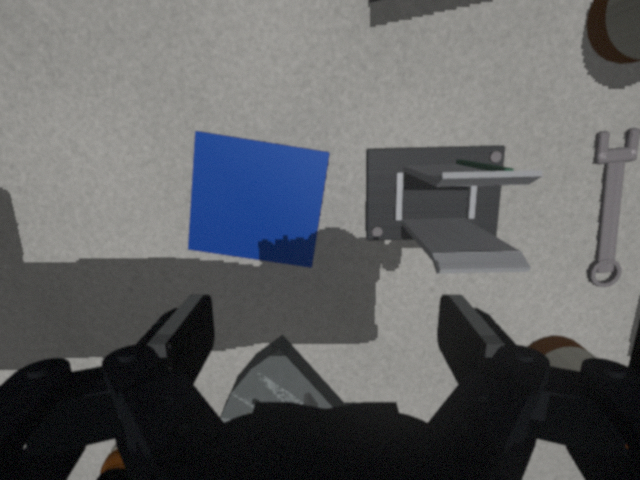

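```bash
cat > h.py <<'E'
import numpy as np,pickle,cv2
from scipy.optimize import least_squares
def proj(c,X):
    p=(np.atleast_2d(X)@c["R"].T+c["t"])@c["camera_matrix"].T
    return p[:,:2]/p[:,2:]
def tri(obs): # [(cam,px)]
    f=lambda X:np.concatenate([proj(c,X)[0]-p for c,p in obs])
    s=least_squares(f,[.45,0,.1]);return s.x,np.abs(s.fun).max()
def fit(obs,x0,z=0.,fz=False): # obs [(cam,local pt,px)] -> x,y,yaw(,z)
    def f(q):
        c,s=np.cos(q[2]),np.sin(q[2]);R=np.array([[c,-s,0],[s,c,0],[0,0,1]]);t=np.array([q[0],q[1],q[3] if fz else z])
        return np.concatenate([proj(k,R@np.array(l)+t)[0]-p for k,l,p in obs])
    s=least_squares(f,list(x0)+([z] if fz else []),loss='soft_l1');return s.x,f(s.x).reshape(-1,2)
E
cat > m1.py <<'E'
from h import *
d=pickle.load(open("c0.pkl","rb"));S,V,W=d["scene"],d["side"],d["wrist"]
a=lambda x,y:np.array([290+x*.3,200+y*.3]);P=np.array
for n,o in dict(knob=[(S,P([218.8,215.5])),(V,P([273.3,315.8]))],green=[(S,P([191.2,228.8])),(V,P([249.5,385.5]))],
 w1=[(S,P([167.7,237.2])),(V,P([260,414]))],w2=[(S,P([148.1,251.6])),(V,P([283,436]))],cap=[(S,P([195,269.8])),(V,P([328.3,362]))]).items(): print(n,tri(o)[0].round(4),tri(o)[1].round(2))
r=[(S,(-.056,-.101,.114),a(422,125)),(S,(.056,-.101,.114),a(500,268)),(S,(.056,-.101,0),a(467,362)),(S,(.056,.101,0),a(748,278)),(S,(.056,.101,.114),a(797,180)),(S,(-.056,.101,.114),a(708,45))]
def show(n,t): print(n,t[0].round(4),t[1].round(1).tolist())
show('rack',fit(r,[.5,.3,.2])); show('rackz',fit(r,[.5,.3,.2],fz=True))
m=[(-.02,-.029,.11),(-.02,.029,.11),(.02,.029,.11),(.02,-.029,.11)]
am=[(S,l,a(*p)) for l,p in zip(m,[(555,143),(630,115),(663,157),(585,185)])]
show('amb',fit(am,[.5,.3,.2],z=.005));show('ambz',fit(am,[.5,.3,.2],fz=True))
mt=[(-.065,-.06,.003),(-.065,.06,.003),(.065,.06,.003),(.065,-.06,.003)]
o=[(W,l,P(p)) for l,p in zip(mt,[(188,249),(196,131),(329,153),(312,267)])]+[(S,l,a(*p)) for l,p in zip(mt,[(26,48),(194,50),(194,199),(18,198)])]
show('mat',fit(o,[.45,0,0]))
E
python3 m1.py
```

```text
knob [ 0.4416 -0.2178  0.1226] 1.36
green [ 0.3946 -0.291   0.0312] 0.84
w1 [ 0.4104 -0.3432  0.0293] 0.88
w2 [ 0.4451 -0.3843  0.0298] 0.89
cap [ 0.5284 -0.2771  0.0615] 0.93
rack [0.575  0.2911 0.1921] [[-1.0, -0.8], [-0.3, 0.2], [-0.1, 1.1], [0.0, 0.5], [1.7, -0.4], [0.1, -0.8]]
rackz [ 0.5646  0.2979  0.1884 -0.0165] [[-0.1, -0.4], [0.1, -0.2], [0.4, 0.3], [-0.7, 0.3], [0.5, -0.0], [-0.3, 0.2]]
amb [0.5751 0.2904 0.2789] [[-1.6, -0.7], [0.0, -1.3], [1.1, 0.5], [0.1, 1.5]]
ambz [ 0.5183  0.3277  0.2609 -0.0789] [[-0.0, -0.7], [-0.2, -0.2], [-0.3, 0.5], [0.5, 0.3]]
mat [ 0.4286  0.0018 -0.1549] [[-0.0, 0.1], [-0.5, -1.3], [1.8, -1.5], [0.5, 0.8], [-1.2, -1.0], [-1.0, -0.6], [-0.6, -0.2], [-1.5, -1.0]]
```

The knob top is at scene (219,215) and side (273,316). The green tag is at scene (191,229) and side (249,385). The amber top is at scene about (472,245), in the middle slot. All the fits agree with the given sizes, and the green tag is the 0.05 notch. Next I move over the rack.

Emit:
{"method": "apply_moves", "body": {
  "commands": [
    [0,0,0,-0.092],
    [0,0,0,-0.091],
    [1,0.48,0,0],
    [1,0.48,0,0],
    [1,0.48,0,0]
  ],
  "claw": 0
}}

```text
clock: 0.57
eef_pos: [0.5168, 0.0647, 0.253]
tool_rot: [0.637, 0.771, -0.0, -0.0]
ft_force: [1.0, -0.2, -0.1]
grip_width: 0.0856
grasp_force: 0.0
```

Emit:
{"method": "apply_moves", "body": {
  "commands": [
    [1,0.48,0,0],
    [1,0.48,0,0],
    [1,0.48,0,0],
    [1,0.48,0,0],
    [1,0.48,0,0]
  ]
}}

```text
clock: 0.98
eef_pos: [0.5449, 0.1727, 0.2529]
tool_rot: [0.636, 0.772, -0.0, -0.0]
ft_force: [1.5, 0.8, -0.2]
grip_width: 0.0854
grasp_force: 0.0
```

Emit:
{"method": "apply_moves", "body": {
  "commands": [
    [1,0.48,0,0],
    [1,0.48,0,0],
    [1,0.48,0,0],
    [0.5,0.24,0,0],
    [0,0,0,0]
  ]
}}

```text
clock: 1.4
eef_pos: [0.5646, 0.2488, 0.2523]
tool_rot: [0.635, 0.772, -0.0, -0.0]
ft_force: [-0.3, -0.3, 0.1]
grip_width: 0.0856
grasp_force: 0.0
```

```bash
python3 - <<'E'
from workcell import bot
import cv2,pickle,numpy as np
o=bot.get_obs();print(o['eef_pos'],o['tool_rot'],o['clock'],o['joint_pos'])
W=bot.camera("wrist");V=bot.camera("side");pickle.dump((W,V),open("c1.pkl","wb"))
im=np.zeros((600,800,3),np.uint8)
im[:,:400]=cv2.resize(W["image"][:480,160:480],(400,600),interpolation=cv2.INTER_CUBIC)
im[:,400:]=cv2.resize(V["image"][150:300,285:385],(400,600),interpolation=cv2.INTER_CUBIC)
cv2.imwrite("pics/c.png",im)
E
```

```text
[0.56456437 0.24884058 0.25226721] [ 6.35126977e-01  7.72407594e-01 -3.23653448e-04 -3.57689098e-04] 1.4 [4.14989936e-01 4.80903232e-01 3.50709673e-01 1.44150305e+00
 3.46783653e-04 1.79133577e+00]
```

View pics/c.png

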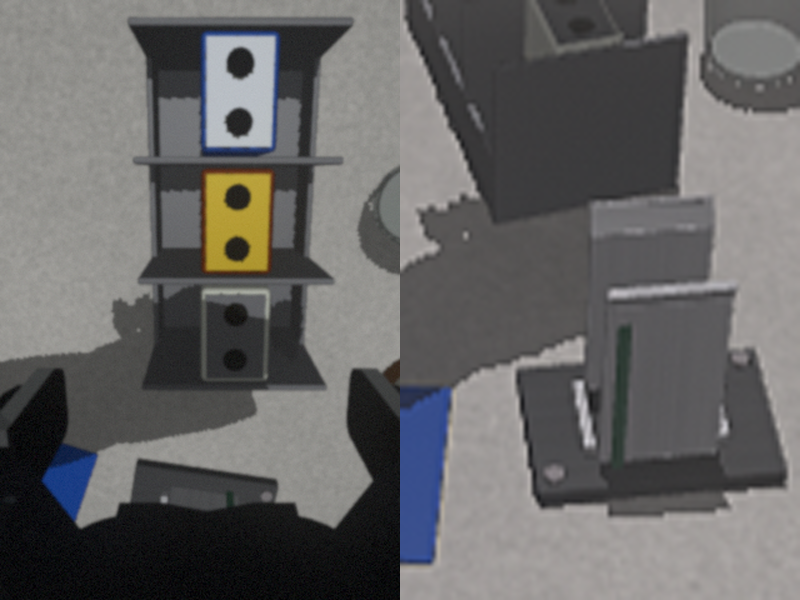

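The amber top lies at wrist crop (203–270, 171–272). The near cheek's top edge lies at side crop (608–735, 290).

```bash
cat > m2.py <<'E'
from m1 import *
W1,V1=pickle.load(open("c1.pkl","rb"))
w=lambda x,y:np.array([160+x*.8,y*.8]); v=lambda x,y:np.array([285+(x-400)/4,150+y/4])
print('---')
aw=[(W1,l,w(*p)) for l,p in zip(m,[(203,272),(203,171),(270,171),(270,272)])]
show('ambw',fit(aw,[.57,.29,.2],z=.005));show('ambwz',fit(aw,[.57,.29,.2],fz=True));show('both',fit(aw+am,[.57,.29,.2],fz=True))
for n,o in dict(cmn=[(S,a(103,187)),(V1,v(608,294)),(W,P([437,270.]))],cmf=[(S,a(131,262)),(V1,v(735,290)),(W,P([528,265.]))],
 cpn=[(S,a(207,175)),(V1,v(590,202))],cpf=[(S,a(230,260)),(V1,v(713,200)),(W,P([540,178.]))],
 pmn=[(S,a(75,257)),(V1,v(517,373)),(W,P([367,149.]))],pff=[(S,a(248,410)),(V1,v(754,350)),(W,P([505,146.]))],
 pxm=[(S,a(107,428)),(V1,v(786,468))],pnm=[(V1,v(540,495)),(W,P([367,241.]))]).items():
  t=tri(o);print(n,t[0].round(4),t[1].round(1))
E
python3 m2.py | sed '1,/---/d'
```

```text
ambw [0.5714 0.2882 0.2028] [[-1.8, 3.5], [-2.7, -1.2], [4.1, -1.7], [1.5, 3.1]]
ambwz [ 0.5727  0.2873  0.203  -0.0124] [[-0.1, -0.1], [-0.9, 0.5], [2.1, 0.1], [-0.2, -0.5]]
both [ 0.5718  0.2888  0.2085 -0.0017] [[-0.7, 0.9], [-2.1, -1.8], [3.2, -2.6], [1.3, 0.3], [-3.4, -0.9], [-0.9, -0.0], [-1.0, 2.2], [-3.0, 1.6]]
cmn [ 0.5736 -0.0221  0.1322] 1.3
cmf [ 0.6337 -0.0178  0.1335] 3.3
cpn [0.5736 0.0426 0.1321] 0.2
cpf [0.6341 0.0403 0.132 ] 2.7
pmn [ 0.5369  0.0412 -0.0041] 33.1
pff [0.6669 0.0566 0.0067] 1.0
pxm [ 0.6685 -0.0301  0.0079] 0.8
pnm [ 0.5397 -0.0374  0.0065] 1.0
```

Emit:
{"method": "apply_moves", "body": {
  "commands": [
    [0.95,0.4,0,0],
    [0.94,0.4,0.3,0],
    [0,0,1,0],
    [0,0,1,0],
    [0,0,1,0]
  ]
}}

```text
clock: 1.92
eef_pos: [0.5732, 0.2856, 0.1871]
tool_rot: [0.637, 0.771, 0.0, 0.0]
ft_force: [0.3, -0.1, -0.1]
grip_width: 0.0856
grasp_force: 0.0
```

Emit:
{"method": "apply_moves", "body": {
  "commands": [
    [0,0,1,0],
    [0,0,1,0],
    [0,0,1,0],
    [0,0,0.7,0],
    [0,0,0,0]
  ]
}}

```text
clock: 2.33
eef_pos: [0.5708, 0.284, 0.1097]
tool_rot: [0.637, 0.771, -0.004, -0.001]
ft_force: [-0.8, -1.5, -0.1]
grip_width: 0.0853
grasp_force: 0.0
```

```bash
python3 - <<'E'
from workcell import bot
import cv2
o=bot.get_obs();print(o['eef_pos'],o['ft_force'])
c=bot.camera("scene")["image"][130:350,390:640]
w=bot.camera("wrist")["image"]
import numpy as np
im=np.hstack([cv2.resize(c,(400,352)),cv2.resize(w,(400,352))]);cv2.imwrite("pics/d.png",im)
E
```

```text
[0.57080283 0.28400443 0.10970174] [-0.83707278 -1.51489269 -0.06173627]
```

View pics/d.png

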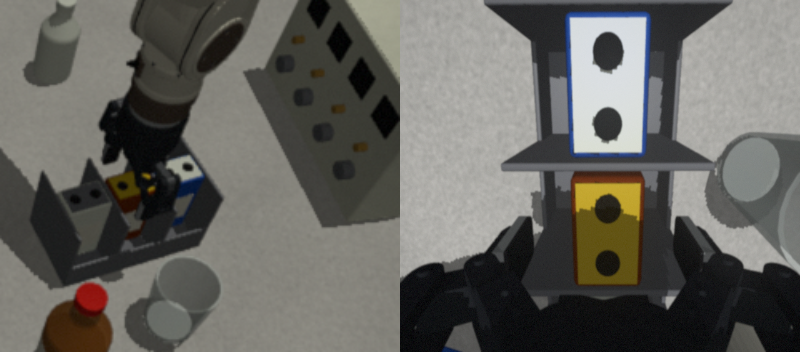

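The fingers straddle the amber cassette, centred in the middle slot, with the yellow top at about (607,235) in the right tile.

Emit:
{"method": "apply_moves", "body": {
  "commands": [
    [0.2,0.12,0.5,0],
    [0.05,0.02,0.5,0],
    [0,0,0.4,0],
    [0,0,0,0],
    [0,0,0,0]
  ]
}}

```text
clock: 2.85
eef_pos: [0.5742, 0.2922, 0.0843]
tool_rot: [0.636, 0.772, -0.001, -0.0]
ft_force: [0.6, 0.1, -0.4]
grip_width: 0.0854
grasp_force: 0.0
```

Emit:
{"method": "apply_moves", "body": {
  "commands": [
    [0,0,0,0],
    [0,0,0,0],
    [0,0,0,0],
    [0,0,0,0],
    [0,0,0,0]
  ],
  "claw": 1
}}

```text
clock: 3.27
eef_pos: [0.575, 0.2925, 0.0859]
tool_rot: [0.636, 0.772, 0.0, 0.0]
ft_force: [-0.7, -0.4, 1.7]
grip_width: 0.0395
grasp_force: 59.5
```

Emit:
{"method": "apply_moves", "body": {
  "commands": [
    [0,0,0,0],
    [0,0,0,0],
    [0,0,0,0],
    [0,0,0,0],
    [0,0,0,0]
  ]
}}

```text
clock: 3.68
eef_pos: [0.575, 0.2926, 0.0859]
tool_rot: [0.636, 0.772, 0.0, 0.0]
ft_force: [-1.9, 0.9, 5.3]
grip_width: 0.0393
grasp_force: 59.8
```

Emit:
{"method": "apply_moves", "body": {
  "commands": [
    [0,0,-0.4,0],
    [0,0,-0.7,0],
    [0,0,-0.8,0],
    [0,0,-0.8,0],
    [0,0,-0.8,0]
  ]
}}

```text
clock: 4.1
eef_pos: [0.5744, 0.2921, 0.1551]
tool_rot: [0.636, 0.771, -0.001, -0.0]
ft_force: [0.2, 0.6, -2.1]
grip_width: 0.0397
grasp_force: 59.5
```

Emit:
{"method": "apply_moves", "body": {
  "commands": [
    [0,0,-0.8,0],
    [0,0,-0.8,0],
    [0,0,-0.8,0],
    [0,0,-0.8,0],
    [0,0,-0.6,0]
  ]
}}

```text
clock: 4.52
eef_pos: [0.5749, 0.2923, 0.2322]
tool_rot: [0.636, 0.771, -0.0, 0.0]
ft_force: [0.4, 0.1, -1.9]
grip_width: 0.0395
grasp_force: 59.5
```

Emit:
{"method": "apply_moves", "body": {
  "commands": [
    [0,0,0,0],
    [-0.4,-0.3,0,0],
    [-1,-0.77,0,0],
    [-1,-0.77,0,0],
    [-1,-0.77,0,0]
  ]
}}

```text
clock: 4.93
eef_pos: [0.5354, 0.2148, 0.2294]
tool_rot: [0.636, 0.772, -0.001, -0.001]
ft_force: [-0.3, -0.0, -2.4]
grip_width: 0.0399
grasp_force: 59.9
```

Emit:
{"method": "apply_moves", "body": {
  "commands": [
    [-1,-0.77,0,0],
    [-1,-0.77,0,0],
    [-1,-0.77,0,0],
    [-1,-0.77,0,0],
    [-1,-0.77,0,0]
  ]
}}

```text
clock: 5.35
eef_pos: [0.4786, 0.1017, 0.2299]
tool_rot: [0.636, 0.772, -0.001, -0.001]
ft_force: [-0.0, 0.3, -2.0]
grip_width: 0.0393
grasp_force: 59.9
```

Emit:
{"method": "apply_moves", "body": {
  "commands": [
    [-1,-0.77,0,0],
    [-1,-0.77,0,0],
    [-1,-0.77,0,0],
    [-0.8,-0.65,0,0],
    [-0.5,-0.4,0,0]
  ]
}}

```text
clock: 5.77
eef_pos: [0.4284, 0.004, 0.2301]
tool_rot: [0.637, 0.771, -0.001, -0.001]
ft_force: [-0.2, -0.6, -1.8]
grip_width: 0.0392
grasp_force: 59.9
```

Emit:
{"method": "apply_moves", "body": {
  "commands": [
    [0,0,0,-0.119],
    [0,0,0,-0.119],
    [0,0,0,-0.119],
    [0,0,0,-0.119],
    [0,0,0,-0.119]
  ]
}}

```text
clock: 6.18
eef_pos: [0.4297, 0.0055, 0.2302]
tool_rot: [0.366, 0.93, -0.0, -0.001]
ft_force: [-0.1, -0.7, -2.0]
grip_width: 0.0392
grasp_force: 60.0
```

Emit:
{"method": "apply_moves", "body": {
  "commands": [
    [0,0,0,-0.119],
    [0,0,0,-0.119],
    [0,0,0,-0.119],
    [0,0,0,-0.119],
    [0,0,0,-0.119]
  ]
}}

```text
clock: 6.6
eef_pos: [0.4297, 0.0056, 0.2301]
tool_rot: [0.063, 0.998, -0.0, -0.001]
ft_force: [-0.4, 0.2, -1.5]
grip_width: 0.0397
grasp_force: 60.0
```

Emit:
{"method": "apply_moves", "body": {
  "commands": [
    [0,0,0,-0.119],
    [0,0,0,-0.058],
    [0,0,0,0],
    [0,0,0,0],
    [0,0,0,0]
  ]
}}

```text
clock: 7.02
eef_pos: [0.4301, 0.0056, 0.2307]
tool_rot: [-0.025, 1.0, -0.0, -0.001]
ft_force: [0.9, 0.3, -2.5]
grip_width: 0.0397
grasp_force: 60.0
```

```bash
cat > t.py <<'E'
import sys,numpy as np
from workcell import bot
from scipy.spatial.transform import Rotation as Ro
# target x y z yaw_deg -> units in tool frame after the turn
o=bot.get_obs();R=Ro.from_quat(o['tool_rot']).as_matrix()
yaw=np.degrees(np.arctan2(R[1,1],R[0,1]));print('t',round(o['clock'],2),'p',o['eef_pos'].round(4),'yaw',yaw.round(2),'tilt',R[:2,2].round(4),'F',o['ft_force'].round(1),'T',o['ft_torque'].round(2),'w',round(o['grip_width'],4))
if len(sys.argv)>1:
    x,y,z,t=map(float,sys.argv[1:]);th=np.radians(t);d=np.array([x,y,z])-o['eef_pos']
    dt=(t-yaw+90)%180-90 if '--' in sys.argv else t-yaw
    print('units x,y,z',(np.array([-np.sin(th)*d[0]+np.cos(th)*d[1],np.cos(th)*d[0]+np.sin(th)*d[1],-d[2]])/.02).round(3),'turn',round(-dt/60,3),'q',o['joint_pos'].round(2))
E
python3 t.py .4286 .0018 .086 93.2
```

```text
t 7.02 p [0.4301 0.0056 0.2307] yaw 92.91 tilt [-0.0011 -0.0001] F [ 0.9  0.3 -2.5] T [0.07 0.01 0.04] w 0.0397
units x,y,z [ 0.086 -0.186  7.237] turn -0.005 q [ 0.01  0.12 -0.21  1.25 -0.   -0.04]
```

Emit:
{"method": "apply_moves", "body": {
  "commands": [
    [0.08,-0.18,0.5,0],
    [0,0,0.9,0],
    [0,0,0.9,0],
    [0,0,0.9,0],
    [0,0,0.9,0]
  ]
}}

```text
clock: 7.43
eef_pos: [0.429, 0.0019, 0.1485]
tool_rot: [-0.026, 1.0, -0.0, 0.0]
ft_force: [0.7, 0.3, -1.9]
grip_width: 0.0397
grasp_force: 60.1
```

Emit:
{"method": "apply_moves", "body": {
  "commands": [
    [0,0,0.9,0],
    [0,0,0.9,0],
    [0,0,0.6,0],
    [0,0,0.3,0],
    [0,0,0,0]
  ]
}}

```text
clock: 7.85
eef_pos: [0.4278, 0.002, 0.094]
tool_rot: [-0.026, 1.0, 0.0, -0.002]
ft_force: [-0.2, 0.4, -2.0]
grip_width: 0.0396
grasp_force: 60.1
```

```bash
python3 t.py .4286 .0018 .084 93.2
```

```text
t 7.85 p [0.4278 0.002  0.094 ] yaw 92.96 tilt [-0.0032 -0.    ] F [-0.2  0.4 -2. ] T [ 0.01 -0.03 -0.01] w 0.0396
units x,y,z [-0.038 -0.01   0.498] turn -0.004 q [ 0.    0.25 -0.44  0.89 -0.   -0.05]
```

Emit:
{"method": "apply_moves", "body": {
  "commands": [
    [0,0,0.15,0],
    [0,0,0.12,0],
    [0,0,0.1,0],
    [0,0,0.06,0],
    [0,0,0,0]
  ]
}}

```text
clock: 8.27
eef_pos: [0.4292, 0.002, 0.0869]
tool_rot: [-0.026, 1.0, -0.0, 0.0]
ft_force: [-0.5, 0.1, -1.6]
grip_width: 0.0396
grasp_force: 60.1
```

```bash
python3 t.py .4286 .0018 .084 93.2
```

```text
t 8.27 p [0.4292 0.002  0.0869] yaw 92.99 tilt [ 0.0004 -0.    ] F [-0.5  0.1 -1.6] T [-0.03  0.02  0.02] w 0.0396
units x,y,z [ 0.029 -0.007  0.143] turn -0.003 q [ 0.    0.26 -0.45  0.86 -0.   -0.05]
```

Emit:
{"method": "apply_moves", "body": {
  "commands": [
    [0,0,0.05,0],
    [0,0,0.05,0],
    [0,0,0,0],
    [0,0,0.05,0],
    [0,0,0,0]
  ]
}}

```text
clock: 8.68
eef_pos: [0.4292, 0.002, 0.0838]
tool_rot: [-0.026, 1.0, 0.0, 0.0]
ft_force: [-0.2, -1.0, -1.2]
grip_width: 0.0393
grasp_force: 60.1
```

Emit:
{"method": "apply_moves", "body": {
  "commands": [
    [0,0,0.04,0],
    [0,0,0.04,0],
    [0,0,0,0],
    [0,0,0,0],
    [0,0,0,0]
  ]
}}

```text
clock: 9.1
eef_pos: [0.4293, 0.0019, 0.0837]
tool_rot: [-0.026, 1.0, -0.0, 0.001]
ft_force: [-3.9, -1.8, 13.0]
grip_width: 0.0392
grasp_force: 61.5
```

Emit:
{"method": "apply_moves", "body": {
  "commands": [
    [0,0,-0.05,0],
    [0,0,0,0],
    [0,0,0,0],
    [0,0,0,0],
    [0,0,0,0]
  ],
  "claw": 0
}}

```text
clock: 9.52
eef_pos: [0.429, 0.002, 0.0829]
tool_rot: [-0.026, 1.0, 0.0, -0.0]
ft_force: [-0.4, -0.6, 0.8]
grip_width: 0.0852
grasp_force: 0.0
```

Emit:
{"method": "apply_moves", "body": {
  "commands": [
    [0,0,0,0],
    [0,0,0,0],
    [0,0,-0.2,0],
    [0,0,-0.6,0],
    [0,0,-1,0]
  ]
}}

```text
clock: 9.93
eef_pos: [0.4273, 0.002, 0.1181]
tool_rot: [-0.026, 1.0, 0.0, -0.002]
ft_force: [-0.4, 0.5, 0.9]
grip_width: 0.0852
grasp_force: 0.0
```

Emit:
{"method": "apply_moves", "body": {
  "commands": [
    [0,0,-1,0],
    [0,0,-1,0],
    [0,0,-1,0],
    [0,0,-1,0],
    [0,0,-1,0.119]
  ]
}}

```text
clock: 10.35
eef_pos: [0.4288, 0.002, 0.2204]
tool_rot: [0.037, 0.999, 0.0, 0.0]
ft_force: [-0.1, 0.4, -0.0]
grip_width: 0.0849
grasp_force: 0.0
```

Emit:
{"method": "apply_moves", "body": {
  "commands": [
    [0,0,-0.6,0.119],
    [0,0,0,0.119],
    [0,0,0,0.119],
    [0,0,0,0.119],
    [0,0,0,0.119]
  ]
}}

```text
clock: 10.77
eef_pos: [0.429, 0.002, 0.2315]
tool_rot: [0.344, 0.939, 0.0, 0.0]
ft_force: [0.5, 0.4, 1.1]
grip_width: 0.0853
grasp_force: 0.0
```

Emit:
{"method": "apply_moves", "body": {
  "commands": [
    [0,0,0,0.119],
    [0,0,0,0.119],
    [0,0,0,0.119],
    [0,0,0,0.119],
    [0,0,0,0.119]
  ]
}}

```text
clock: 11.18
eef_pos: [0.4289, 0.002, 0.2313]
tool_rot: [0.615, 0.789, 0.0, 0.0]
ft_force: [-0.1, -0.6, 0.7]
grip_width: 0.0852
grasp_force: 0.0
```

Emit:
{"method": "apply_moves", "body": {
  "commands": [
    [0,0,0,0.119],
    [0,0,0,0.071],
    [0,0,0,0],
    [0,0,0,0],
    [0,0,0,0]
  ]
}}

```text
clock: 11.6
eef_pos: [0.429, 0.002, 0.2312]
tool_rot: [0.687, 0.726, 0.0, 0.0]
ft_force: [-0.7, -0.8, -0.7]
grip_width: 0.0854
grasp_force: 0.0
```

```bash
python3 t.py .4286 .0018 .1 3; python3 - <<'E'
from workcell import bot
import cv2,pickle,numpy as np
W=bot.camera("wrist");S=bot.camera("scene");V=bot.camera("side");pickle.dump((W,S,V),open("c2.pkl","wb"))
im=np.zeros((600,800,3),np.uint8)
im[:,:]=cv2.resize(W["image"][60:360,160:560],(800,600),interpolation=cv2.INTER_CUBIC)
cv2.imwrite("pics/e.png",im)
E
```

```text
t 11.6 p [0.429  0.002  0.2312] yaw 3.16 tilt [0.0001 0.    ] F [-0.7 -0.8 -0.7] T [ 0.01 -0.01  0.03] w 0.0854
units x,y,z [-0.008 -0.021  6.56 ] turn 0.003 q [ 0.    0.11 -0.21  1.25  0.    1.52]
```

View pics/e.png

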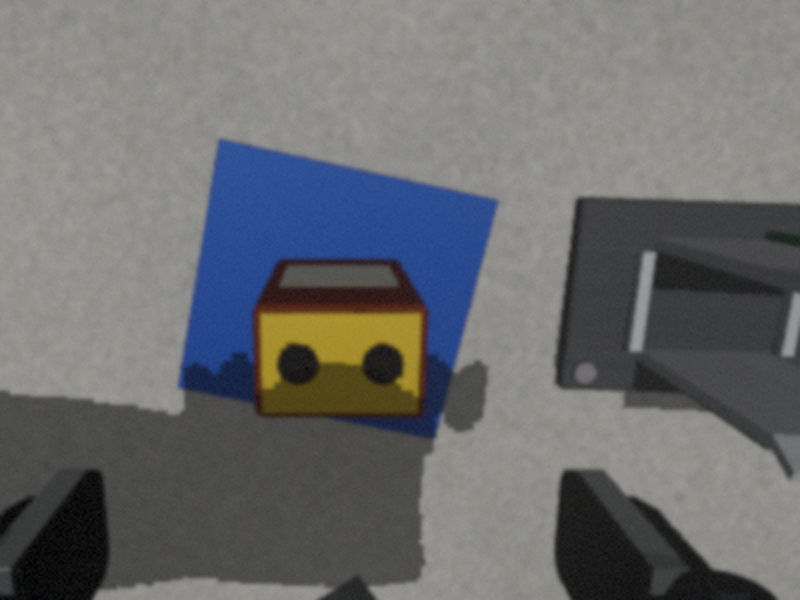

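The amber cassette stands upright on the mat, its yellow top at crop (255–427, 305–415). The bay is cut off on the right, so I take a clean look at it from above before gripping.

Emit:
{"method": "apply_moves", "body": {
  "commands": [
    [-0.3,0.8,-0.4,0],
    [-0.4,1,-0.5,0],
    [-0.4,1,-0.5,0],
    [-0.4,1,0,0],
    [-0.4,1,0,0]
  ]
}}

```text
clock: 12.17
eef_pos: [0.5283, -0.0312, 0.2599]
tool_rot: [0.688, 0.726, 0.001, 0.001]
ft_force: [-0.8, 0.6, 0.1]
grip_width: 0.0856
grasp_force: 0.0
```

Emit:
{"method": "apply_moves", "body": {
  "commands": [
    [-0.4,1,0,0],
    [-0.4,1,0,0],
    [-0.4,1,0,0],
    [-0.3,0.7,0,0],
    [0,0,0,0]
  ]
}}

```text
clock: 12.58
eef_pos: [0.6046, -0.0578, 0.2579]
tool_rot: [0.688, 0.726, -0.0, 0.0]
ft_force: [-0.9, 0.4, -0.5]
grip_width: 0.0855
grasp_force: 0.0
```

```bash
python3 t.py; python3 - <<'E'
from workcell import bot
import cv2,pickle,numpy as np
W=bot.camera("wrist");pickle.dump(W,open("c3.pkl","wb"))
im=cv2.resize(W["image"][0:240,160:480],(800,600),interpolation=cv2.INTER_CUBIC)
cv2.imwrite("pics/f.png",im)
E
```

```text
t 12.58 p [ 0.6046 -0.0578  0.2579] yaw 3.04 tilt [ 0.0003 -0.0004] F [-0.9  0.4 -0.5] T [-0.03  0.03  0.03] w 0.0855
```

View pics/f.png

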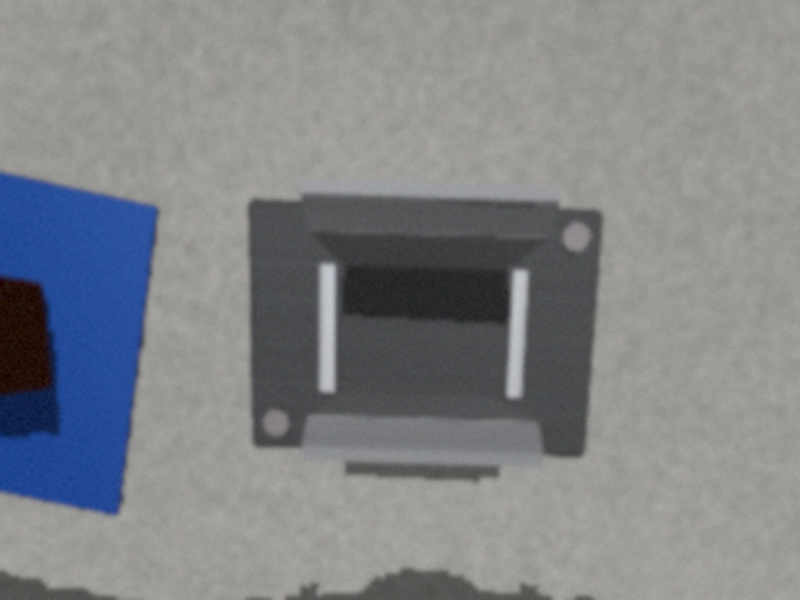

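```bash
cat > m3.py <<'E'
from h import *
W=pickle.load(open("c3.pkl","rb"));W2,S2,V2=pickle.load(open("c2.pkl","rb"))
w=lambda u,v:np.array([160+u*.4,v*.4]);e=lambda u,v:np.array([160+u*.5,60+v*.5])
def show(n,t): print(n,t[0].round(4),t[1].round(1).tolist())
b=[(-.031,.023,.124),(.031,.023,.124),(-.031,-.023,.124),(.031,-.023,.124)]
B=[(W,l,w(*p)) for l,p in zip(b,[(312,233),(552,237),(304,416),(541,423)])]
def plate():
    px=[(250,201),(600,212),(583,455),(255,445)]
    def f(q):
        hx,hy=q[3],q[4];c,s=np.cos(q[2]),np.sin(q[2])
        return np.concatenate([proj(W,np.array([q[0]+c*x-s*y,q[1]+s*x+c*y,.012]))[0]-w(*p) for (x,y),p in zip([(-hx,hy),(hx,hy),(hx,-hy),(-hx,-hy)],px)])
    s=least_squares(f,[.6,0,0,.065,.045]);return s.x,s.fun
show('plate',plate())
L=[(W,l,w(*p)) for l,p in zip([(-.032,.025,.02),(-.032,-.025,.02),(.032,.025,.02),(.032,-.025,.02)],[(337,264),(335,392),(512,270),(507,398)])]
show('lips',fit(L,[.6,0,0]));show('bend',fit(B,[.6,0,0]));show('all',fit(B+L,[.6,0,0]))
m=[(-.02,-.029,.11),(-.02,.029,.11),(.02,.029,.11),(.02,-.029,.11)]
k=[(W2,l,e(*p)) for l,p in zip([m[0],m[1],m[2],m[3]],[(427,415),(258,415),(255,308),(427,308)])]
show('amber',fit(k,[.43,0,1.6],z=.003));show('amberz',fit(k,[.43,0,1.6],z=.003,fz=True))
E
python3 m3.py
```

```text
plate [0.6021 0.0104 0.0261 0.0637 0.0441] [0.2, 0.1, 0.2, -0.1, -0.2, -0.2, -0.2, 0.1]
lips [0.6024 0.0097 0.0285] [[-0.4, -1.7], [0.2, 3.6], [0.5, -2.2], [-0.3, 3.0]]
bend [0.6028 0.0103 0.0253] [[-1.3, -0.4], [0.1, 1.0], [1.9, -0.1], [-0.1, -0.2]]
all [0.6026 0.0103 0.0257] [[-1.7, -0.3], [-0.2, 1.0], [1.6, -0.1], [-0.4, -0.2], [-0.0, -2.5], [0.4, 2.8], [0.9, -2.7], [-0.1, 2.4]]
amber [ 0.431  -0.      1.6364] [[0.6, 2.8], [-0.8, 3.5], [-1.5, -1.2], [2.1, -2.0]]
amberz [ 0.4312 -0.0027  1.6339 -0.0084] [[-1.6, 0.9], [0.8, 1.3], [0.4, -0.7], [-0.1, -1.3]]
```

The bay sits at crop (250–600, 195–465), and the plate, lip and cheek fits agree within 1 mm: (0.6026, 0.0103), yaw 1.5°. Next I go back to the cassette.

```bash
python3 t.py .430 .002 .094 3.0
```

```text
t 12.63 p [ 0.6031 -0.0573  0.258 ] yaw 3.05 tilt [-0.0012  0.0001] F [-0.4  0.2  1. ] T [0.   0.   0.02] w 0.0856
units x,y,z [ 3.414 -8.489  8.2  ] turn 0.001 q [-0.09  0.46  0.33  1.44  0.    1.42]
```

Emit:
{"method": "apply_moves", "body": {
  "commands": [
    [0.4,-0.9,0,0],
    [0.4,-1,0,0],
    [0.4,-1,0,0],
    [0.4,-1,0,0],
    [0.4,-1,0,0]
  ]
}}

```text
clock: 13.05
eef_pos: [0.5002, -0.0215, 0.2591]
tool_rot: [0.688, 0.726, -0.0, -0.0]
ft_force: [-0.3, 0.7, 0.1]
grip_width: 0.0856
grasp_force: 0.0
```

Emit:
{"method": "apply_moves", "body": {
  "commands": [
    [0.4,-1,0,0],
    [0.4,-1,0,0],
    [0.4,-1,0,0],
    [0.2,-0.6,0,0],
    [0,0,0,0]
  ]
}}

```text
clock: 13.47
eef_pos: [0.4255, 0.0028, 0.2595]
tool_rot: [0.687, 0.726, -0.0, -0.001]
ft_force: [-0.2, -0.2, -0.2]
grip_width: 0.0853
grasp_force: 0.0
```

```bash
python3 t.py .430 .002 .094 3.0
```

```text
t 13.47 p [0.4255 0.0028 0.2595] yaw 3.16 tilt [-0.0013  0.0003] F [-0.2 -0.2 -0.2] T [0.01 0.02 0.01] w 0.0853
units x,y,z [-0.05   0.224  8.273] turn 0.003 q [ 0.01  0.09 -0.16  1.32  0.    1.52]
```

Emit:
{"method": "apply_moves", "body": {
  "commands": [
    [-0.04,0.1,0.5,0],
    [0,0,0.7,0],
    [0,0,0.7,0],
    [0,0,0.7,0],
    [0,0,0,0]
  ]
}}

```text
clock: 13.88
eef_pos: [0.4292, 0.0013, 0.2048]
tool_rot: [0.688, 0.726, -0.002, -0.002]
ft_force: [-0.2, 0.6, 0.4]
grip_width: 0.0854
grasp_force: 0.0
```

```bash
python3 t.py .430 .002 .094 3.0
```

```text
t 13.88 p [0.4292 0.0013 0.2048] yaw 3.08 tilt [-0.0047 -0.    ] F [-0.2  0.6  0.4] T [0.02 0.06 0.06] w 0.0854
units x,y,z [0.033 0.043 5.539] turn 0.001 q [ 0.    0.13 -0.26  1.18 -0.    1.52]
```

Emit:
{"method": "apply_moves", "body": {
  "commands": [
    [0.02,0,0.8,0],
    [0,0,0.8,0],
    [0,0,0.8,0],
    [0,0,0.8,0],
    [0,0,0.8,0]
  ]
}}

```text
clock: 14.3
eef_pos: [0.4316, 0.0017, 0.1273]
tool_rot: [0.688, 0.726, 0.001, 0.001]
ft_force: [-0.2, 0.6, 0.3]
grip_width: 0.0854
grasp_force: 0.0
```

Emit:
{"method": "apply_moves", "body": {
  "commands": [
    [0,0,0.6,0],
    [0,0,0.3,0],
    [0,0,0.1,0],
    [0,0,0,0],
    [0,0,0,0]
  ]
}}

```text
clock: 14.72
eef_pos: [0.4318, 0.0017, 0.108]
tool_rot: [0.688, 0.726, 0.001, 0.001]
ft_force: [0.3, -0.0, 1.0]
grip_width: 0.0853
grasp_force: 0.0
```

```bash
python3 t.py .430 .002 .094 3.0
```

```text
t 14.72 p [0.4318 0.0017 0.108 ] yaw 3.06 tilt [ 0.0015 -0.    ] F [ 0.3 -0.   1. ] T [ 0.   -0.   -0.05] w 0.0853
units x,y,z [ 0.021 -0.089  0.698] turn 0.001 q [ 0.    0.23 -0.41  0.92 -0.    1.52]
```

Emit:
{"method": "apply_moves", "body": {
  "commands": [
    [0.02,-0.08,0.3,0],
    [0,0,0.25,0],
    [0,0,0.15,0],
    [0,0,0,0],
    [0,0,0,0]
  ]
}}

```text
clock: 15.13
eef_pos: [0.4292, 0.002, 0.0929]
tool_rot: [0.688, 0.726, -0.0, -0.0]
ft_force: [-0.4, 0.7, 0.4]
grip_width: 0.0853
grasp_force: 0.0
```

```bash
python3 t.py .430 .002 .094 3.0; python3 - <<'E'
from workcell import bot
import cv2,numpy as np
S=bot.camera("scene")["image"][130:300,240:420];V=bot.camera("side")["image"][120:320,170:370];W=bot.camera("wrist")["image"]
im=np.zeros((600,800,3),np.uint8);im[:300,:400]=cv2.resize(W,(400,300));im[:400,400:]=cv2.resize(V,(400,400));im[300:,:318]=cv2.resize(S,(318,300));cv2.imwrite("pics/g.png",im)
E
```

```text
t 15.13 p [0.4292 0.002  0.0929] yaw 3.06 tilt [-0.0007  0.    ] F [-0.4  0.7  0.4] T [-0.   -0.03 -0.  ] w 0.0853
units x,y,z [-0.003  0.042 -0.057] turn 0.001 q [ 0.    0.25 -0.44  0.88  0.    1.52]
```

View pics/g.png

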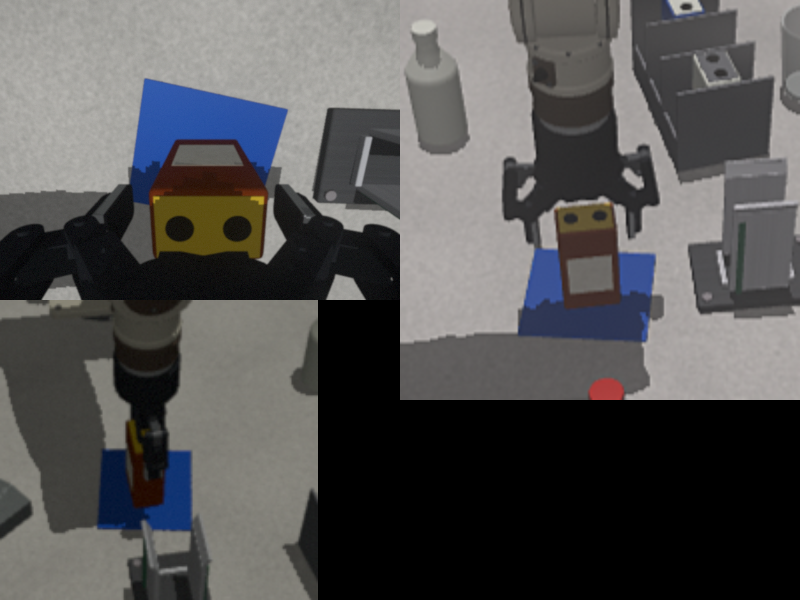

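The fingers straddle the cassette across its 58 mm; in the wrist tile the top runs from (152,197) to (265,255), centred between the pads. Closing and lifting.

Emit:
{"method": "apply_moves", "body": {
  "commands": [
    [0,0,0,0],
    [0,0,0,0],
    [0,0,0,0],
    [0,0,0,0],
    [0,0,0,0]
  ],
  "claw": 1
}}

```text
clock: 15.7
eef_pos: [0.4301, 0.002, 0.0935]
tool_rot: [0.688, 0.726, 0.001, 0.001]
ft_force: [0.9, 0.3, 3.1]
grip_width: 0.0573
grasp_force: 63.5
```

Emit:
{"method": "apply_moves", "body": {
  "commands": [
    [0,0,0,0],
    [0,0,-0.3,0],
    [0,0,-0.6,0],
    [0,0,-0.8,0],
    [0,0,-0.8,0]
  ]
}}

```text
clock: 16.12
eef_pos: [0.4278, 0.002, 0.1428]
tool_rot: [0.688, 0.726, -0.001, -0.001]
ft_force: [-1.1, -0.7, -2.3]
grip_width: 0.0576
grasp_force: 64.2
```

Emit:
{"method": "apply_moves", "body": {
  "commands": [
    [0,0,-0.8,0],
    [0,0,-0.8,0],
    [0,0,-0.8,0],
    [0,0,-0.8,0],
    [0,0,-0.8,0]
  ]
}}

```text
clock: 16.53
eef_pos: [0.4282, 0.002, 0.2234]
tool_rot: [0.688, 0.726, -0.001, -0.001]
ft_force: [0.6, -0.1, -1.7]
grip_width: 0.0573
grasp_force: 64.2
```

Emit:
{"method": "apply_moves", "body": {
  "commands": [
    [0,0,-0.8,0.026],
    [0,0,-0.6,0],
    [0,0,-0.2,0],
    [0,0,0,0],
    [0,0,0,0]
  ]
}}

```text
clock: 16.95
eef_pos: [0.4288, 0.002, 0.2544]
tool_rot: [0.698, 0.716, -0.001, -0.001]
ft_force: [-1.0, -0.7, -1.6]
grip_width: 0.0574
grasp_force: 64.3
```

```bash
python3 t.py .6026 .0105 .26 1.5
```

```text
t 16.95 p [0.4288 0.002  0.2544] yaw 1.5 tilt [-0.0016 -0.    ] F [-1.  -0.7 -1.6] T [ 0.02  0.   -0.05] w 0.0574
units x,y,z [ 0.198  8.698 -0.281] turn 0.0 q [ 0.    0.1  -0.16  1.31 -0.    1.55]
```

Emit:
{"method": "apply_moves", "body": {
  "commands": [
    [0.02,0.5,-0.1,0],
    [0.02,0.9,-0.1,0],
    [0.03,1,0,0],
    [0.03,1,0,0],
    [0.03,1,0,0]
  ]
}}

```text
clock: 17.37
eef_pos: [0.5173, 0.0069, 0.2575]
tool_rot: [0.698, 0.716, -0.001, -0.001]
ft_force: [-0.2, -0.3, -1.7]
grip_width: 0.0575
grasp_force: 64.6
```

Emit:
{"method": "apply_moves", "body": {
  "commands": [
    [0.03,1,0,0],
    [0.03,1,0,0],
    [0.01,1,0,0],
    [0,0.8,0,0],
    [0,0.4,0,0]
  ]
}}

```text
clock: 17.78
eef_pos: [0.6022, 0.0106, 0.2564]
tool_rot: [0.698, 0.716, -0.001, -0.001]
ft_force: [-0.3, -0.2, -1.5]
grip_width: 0.0574
grasp_force: 64.5
```

Emit:
{"method": "apply_moves", "body": {
  "commands": [
    [0,0,0,0],
    [0,0,0,0],
    [0,0,0,0],
    [0,0,0,0],
    [0,0,0,0]
  ]
}}

```text
clock: 18.2
eef_pos: [0.6006, 0.0105, 0.2592]
tool_rot: [0.698, 0.716, -0.0, -0.0]
ft_force: [-0.1, 0.1, -0.8]
grip_width: 0.0572
grasp_force: 64.5
```

```bash
python3 t.py .6026 .0105 .2 1.5; python3 - <<'E'
from workcell import bot
import cv2,numpy as np
S=bot.camera("scene")["image"][160:350,270:430];V=bot.camera("side")["image"][100:300,285:445]
im=np.zeros((475,800,3),np.uint8);im[:,:400]=cv2.resize(S,(400,475),interpolation=2);im[:,400:]=cv2.resize(V,(400,475),interpolation=2);cv2.imwrite("pics/i.png",im)
E
```

```text
t 18.2 p [0.6006 0.0105 0.2592] yaw 1.5 tilt [-0.0004 -0.    ] F [-0.1  0.1 -0.8] T [ 0.05 -0.02 -0.03] w 0.0572
units x,y,z [-1.000e-03  1.010e-01  2.962e+00] turn 0.0 q [ 0.02  0.44  0.31  1.44 -0.    1.56]
```

View pics/i.png

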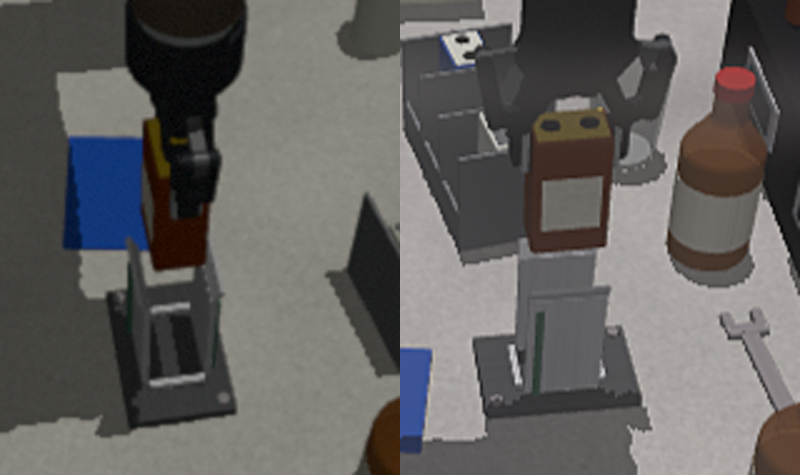

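The cassette hangs over the bay, its lower far corners at scene crop (153,268) and (207,262). I compare that with the prediction.

```bash
python3 - <<'E'
from h import *
d=pickle.load(open("c0.pkl","rb"));S,V=d["scene"],d["side"]
c,s=np.cos(.0262),np.sin(.0262)
g=lambda x,y,z,cx=.6006,cy=.0105:np.array([cx+c*x-s*y,cy+s*x+c*y,z])
for y in(-.02,.02): print(y,proj(S,g(.029,y,.1687)),(proj(S,g(.029,y,.1687))[0]-[270,160])*2.5)
print('bay flare/bend scene crop',[((proj(S,g(x,y,.124,.6026,.0103))[0]-[270,160])*2.5).round(0).tolist() for x in(-.031,.031) for y in(-.023,.023)])
print('plate',[((proj(S,g(x,y,.012,.6026,.0103))[0]-[270,160])*2.5).round(0).tolist() for x,y in((.064,-.044),(.064,.044),(-.064,-.044))])
print('side cas',[((proj(V,g(x,-.02,.1687))[0]-[285,100])*[2.5,2.375]).round(0).tolist() for x in(-.029,.029)])
print('side plate',[((proj(V,g(x,-.044,.012,.6026,.0103))[0]-[285,100])*[2.5,2.375]).round(0).tolist() for x in(-.064,.064)])
E
```

```text
-0.02 [[330.87381591 268.55029446]] [152.18453978 271.37573614]
0.02 [[352.16044696 265.74624044]] [205.4011174 264.3656011]
bay flare/bend scene crop [[134.0, 243.0], [192.0, 235.0], [148.0, 309.0], [207.0, 301.0]]
plate [[127.0, 420.0], [233.0, 405.0], [103.0, 289.0]]
side cas [[127.0, 250.0], [203.0, 244.0]]
side plate [[85.0, 407.0], [240.0, 394.0]]
```

Emit:
{"method": "apply_moves", "body": {
  "commands": [
    [0.06,0.1,0.2,0],
    [0,0,0.5,0],
    [0,0,0.5,0],
    [0,0,0.1,0],
    [0,0,0,0]
  ]
}}

```text
clock: 18.72
eef_pos: [0.6021, 0.0118, 0.231]
tool_rot: [0.698, 0.716, -0.001, -0.001]
ft_force: [-0.5, -0.4, -2.6]
grip_width: 0.0576
grasp_force: 64.6
```

Emit:
{"method": "apply_moves", "body": {
  "commands": [
    [0,0,0.25,0],
    [0,0,0.25,0],
    [0,0,0.25,0],
    [0,0,0.25,0],
    [0,0,0.2,0]
  ]
}}

```text
clock: 19.13
eef_pos: [0.6031, 0.0117, 0.2084]
tool_rot: [0.698, 0.716, -0.0, -0.0]
ft_force: [0.1, 0.1, -2.4]
grip_width: 0.0576
grasp_force: 64.6
```

```bash
python3 t.py .603 .0118 .103 1.5
```

```text
t 19.13 p [0.6031 0.0117 0.2084] yaw 1.5 tilt [-0.0005 -0.0001] F [ 0.1  0.1 -2.4] T [-0.04  0.02  0.02] w 0.0576
units x,y,z [ 5.000e-03 -5.000e-03  5.269e+00] turn -0.0 q [ 0.02  0.47  0.22  1.32 -0.    1.56]
```

Emit:
{"method": "apply_moves", "body": {
  "commands": [
    [0,0,0.4,0],
    [0,0,0.5,0],
    [0,0,0.5,0],
    [0,0,0.5,0],
    [0,0,0.3,0]
  ]
}}

```text
clock: 19.55
eef_pos: [0.6023, 0.0117, 0.1629]
tool_rot: [0.698, 0.716, -0.001, -0.001]
ft_force: [-0.9, 0.6, -2.9]
grip_width: 0.0574
grasp_force: 64.6
```

Emit:
{"method": "apply_moves", "body": {
  "commands": [
    [0,0,0.5,0],
    [0,0,0.5,0],
    [0,0,0.5,0],
    [0,0,0.4,0],
    [0,0,0,0]
  ]
}}

```text
clock: 19.97
eef_pos: [0.6018, 0.0117, 0.1245]
tool_rot: [0.698, 0.716, -0.001, -0.001]
ft_force: [-0.8, 0.4, -2.9]
grip_width: 0.0574
grasp_force: 64.6
```

```bash
python3 t.py .603 .0118 .103 1.5
```

```text
t 19.97 p [0.6018 0.0117 0.1245] yaw 1.5 tilt [-0.0041 -0.0001] F [-0.8  0.4 -2.9] T [-0.07  0.1   0.01] w 0.0574
units x,y,z [0.002 0.06  1.077] turn -0.0 q [ 0.02  0.52  0.08  1.13 -0.    1.56]
```

Emit:
{"method": "apply_moves", "body": {
  "commands": [
    [0,0,0,0],
    [0,0,0.2,0],
    [0,0,0.2,0],
    [0,0,0.1,0],
    [0,0,0,0]
  ]
}}

```text
clock: 20.38
eef_pos: [0.603, 0.0118, 0.1167]
tool_rot: [0.698, 0.716, -0.0, -0.0]
ft_force: [-0.8, 0.0, -1.9]
grip_width: 0.0577
grasp_force: 64.6
```

```bash
python3 t.py .603 .0118 .103 1.5
```

```text
t 20.38 p [0.603  0.0118 0.1167] yaw 1.5 tilt [-0.0007  0.    ] F [-0.8  0.  -1.9] T [-0.05 -0.01 -0.02] w 0.0577
units x,y,z [0.002 0.002 0.683] turn 0.0 q [0.02 0.53 0.07 1.11 0.   1.56]
```

Emit:
{"method": "apply_moves", "body": {
  "commands": [
    [0,0,0.15,0],
    [0,0,0.15,0],
    [0,0,0.15,0],
    [0,0,0.08,0],
    [0,0,0,0]
  ]
}}

```text
clock: 20.8
eef_pos: [0.6028, 0.0117, 0.1059]
tool_rot: [0.698, 0.716, -0.0, -0.0]
ft_force: [-0.1, -0.5, -1.5]
grip_width: 0.057
grasp_force: 64.6
```

Emit:
{"method": "apply_moves", "body": {
  "commands": [
    [0,0,0.04,0],
    [0,0,0.04,0],
    [0,0,0,0],
    [0,0,0,0],
    [0,0,0,0]
  ]
}}

```text
clock: 21.22
eef_pos: [0.6033, 0.0118, 0.105]
tool_rot: [0.698, 0.716, 0.0, 0.0]
ft_force: [-0.7, 0.2, -1.6]
grip_width: 0.0576
grasp_force: 64.6
```

Emit:
{"method": "apply_moves", "body": {
  "commands": [
    [0,0,0.05,0],
    [0,0,0.05,0],
    [0,0,0.04,0],
    [0,0,0,0],
    [0,0,0,0]
  ]
}}

```text
clock: 21.63
eef_pos: [0.6033, 0.0117, 0.1026]
tool_rot: [0.698, 0.716, 0.0, 0.0]
ft_force: [-0.3, 0.1, 2.2]
grip_width: 0.0575
grasp_force: 64.6
```

Emit:
{"method": "apply_moves", "body": {
  "commands": [
    [0,0,0.04,0],
    [0,0,0,0],
    [0,0,0,0],
    [0,0,0,0],
    [0,0,0,0]
  ]
}}

```text
clock: 22.05
eef_pos: [0.6033, 0.0117, 0.1025]
tool_rot: [0.698, 0.716, 0.0, 0.0]
ft_force: [-1.9, -0.0, 6.7]
grip_width: 0.0578
grasp_force: 65.0
```

Emit:
{"method": "apply_moves", "body": {
  "commands": [
    [0,0,0,0],
    [0,0,0,0],
    [0,0,0,0],
    [0,0,0,0],
    [0,0,-0.1,0]
  ],
  "claw": 0
}}

```text
clock: 22.47
eef_pos: [0.6029, 0.0117, 0.1027]
tool_rot: [0.698, 0.716, -0.0, -0.0]
ft_force: [-0.0, -0.6, 0.4]
grip_width: 0.0859
grasp_force: 0.0
```

Emit:
{"method": "apply_moves", "body": {
  "commands": [
    [0,0,-0.3,0],
    [0,0,-0.6,0],
    [0,0,-0.8,0],
    [0,0,-0.8,0],
    [0,0,-0.8,0]
  ]
}}

```text
clock: 22.88
eef_pos: [0.6032, 0.0118, 0.1704]
tool_rot: [0.698, 0.716, 0.0, 0.0]
ft_force: [0.1, -0.2, 0.0]
grip_width: 0.0854
grasp_force: 0.0
```

Emit:
{"method": "apply_moves", "body": {
  "commands": [
    [0,0,-0.8,0],
    [0,0,-0.8,0],
    [0,0,-0.8,0],
    [0,0,-0.8,0],
    [0,0,-0.8,0]
  ]
}}

```text
clock: 23.3
eef_pos: [0.6032, 0.0118, 0.2507]
tool_rot: [0.698, 0.716, 0.0, 0.0]
ft_force: [0.3, -0.8, -0.5]
grip_width: 0.0857
grasp_force: 0.0
```

```bash
python3 t.py .4416 -.2178 .2 0; python3 - <<'E'
from workcell import bot
import cv2,numpy as np
S=bot.camera("scene")["image"];V=bot.camera("side")["image"]
im=np.zeros((475,800,3),np.uint8);im[:,:400]=cv2.resize(S[160:350,270:430],(400,475),interpolation=2);im[:,400:]=cv2.resize(V[140:340,250:410],(400,475),interpolation=2);cv2.imwrite("pics/j.png",im)
E
```

```text
t 23.3 p [0.6032 0.0118 0.2507] yaw 1.5 tilt [ 0.0007 -0.    ] F [ 0.3 -0.8 -0.5] T [-0.03 -0.04  0.03] w 0.0857
units x,y,z [-11.478  -8.082   2.536] turn 0.025 q [ 0.02  0.45  0.3   1.42 -0.    1.56]
```

View pics/j.png

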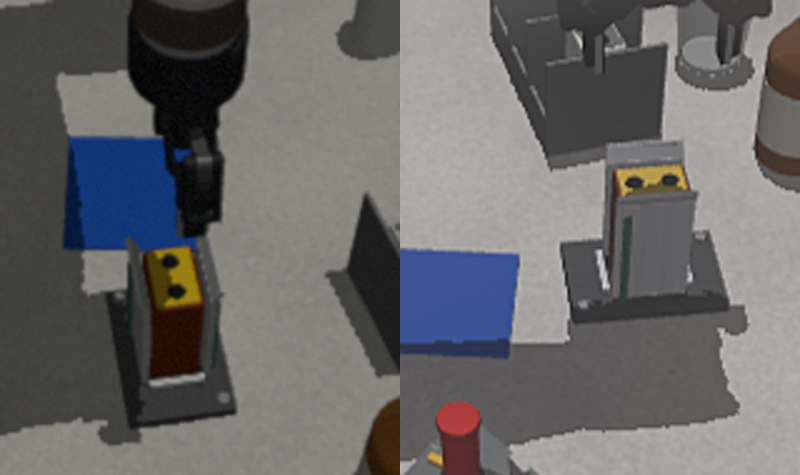

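The cassette is seated. Its yellow top at (172,275) in the left tile lies below the cheek tops, centred and behind the lips. I've now viewed 12 pictures, over the limit of 10, so I'll view no more and do the lever by numbers.

```bash
cat > m4.py <<'E'
from h import *
from workcell import bot
d=pickle.load(open("c0.pkl","rb"));S,V=d["scene"],d["side"]
px=dict(knob=((218.8,215.5),(273.3,315.8)),g=((191.2,228.8),(249.5,385.5)),w1=((167.7,237.2),(260,414)),w2=((148.1,251.6),(283,436)))
def pts(q):
    f=lambda r,a,z:np.array([q[0]-r*np.cos(q[2]+a),q[1]-r*np.sin(q[2]+a),z])
    return dict(knob=f(.105,q[3],.127),g=f(.135,.05,.036),w1=f(.135,.45,.036),w2=f(.135,.85,.036))
def f(q):
    P=pts(q);return np.concatenate([proj(c,P[n])[0]-p for n in px for c,p in zip((S,V),px[n])])
s=least_squares(f,[.53,-.28,.05,-.65]);q=s.x
if __name__=="__main__":
    print(q.round(4),s.fun.round(1));print({n:p.round(4).tolist() for n,p in pts(q).items()})
    print('tangent yaw now',np.degrees(q[2]+q[3])+90,'final',np.degrees(q[2]+.05)+90)
    print('knob final',(q[:2]-.105*np.array([np.cos(q[2]+.05),np.sin(q[2]+.05)])).round(4))
E
python3 m4.py; python3 t.py .4425 -.217 .26 54
```

```text
[ 0.5295 -0.2789  0.0563 -0.6574] [-2.   0.6 -0.1 -1.7 -2.  -0.1 -0.3 -0.8 -1.8 -0.5 -0.1 -1.9 -1.8 -0.3
  0.1 -1.8]
{'knob': [0.4429, -0.2195, 0.127], 'g': [0.3953, -0.2932, 0.036], 'w1': [0.4115, -0.3444, 0.036], 'w2': [0.4463, -0.3852, 0.036]}
tangent yaw now 55.563096138205516 final 96.09164911812907
knob final [ 0.4251 -0.2901]
t 23.4 p [0.6049 0.0118 0.2531] yaw 1.5 tilt [0.0069 0.0001] F [ 0.2 -0.3 -0.2] T [-0.    0.02 -0.  ] w 0.0853
units x,y,z [ -0.153 -14.027  -0.346] turn -0.875 q [0.02 0.45 0.3  1.42 0.   1.56]
```

Emit:
{"method": "apply_moves", "body": {
  "commands": [
    [-0.5,-0.35,0,0],
    [-1,-0.75,0,0],
    [-1,-0.75,0,0],
    [-1,-0.75,0,0],
    [-1,-0.75,0,0]
  ]
}}

```text
clock: 23.82
eef_pos: [0.5364, -0.0811, 0.2475]
tool_rot: [0.698, 0.716, -0.001, -0.001]
ft_force: [-0.5, -0.7, 0.3]
grip_width: 0.0852
grasp_force: 0.0
```

Emit:
{"method": "apply_moves", "body": {
  "commands": [
    [-1,-0.75,0,0],
    [-1,-0.75,0,0],
    [-1,-0.75,0,0],
    [-1,-0.75,0,0],
    [-1,-0.75,0,0]
  ]
}}

```text
clock: 24.23
eef_pos: [0.4639, -0.1829, 0.2477]
tool_rot: [0.698, 0.716, -0.001, -0.001]
ft_force: [0.5, -0.2, 0.1]
grip_width: 0.0854
grasp_force: 0.0
```

Emit:
{"method": "apply_moves", "body": {
  "commands": [
    [-1,-0.75,0,0],
    [-0.7,-0.5,0,0],
    [0,0,0,-0.119],
    [0,0,0,-0.119],
    [0,0,0,-0.119]
  ]
}}

```text
clock: 24.65
eef_pos: [0.4402, -0.2171, 0.2477]
tool_rot: [0.551, 0.835, -0.0, -0.001]
ft_force: [0.4, -0.1, -0.5]
grip_width: 0.0852
grasp_force: 0.0
```

Emit:
{"method": "apply_moves", "body": {
  "commands": [
    [0,0,0,-0.119],
    [0,0,0,-0.119],
    [0,0,0,-0.119],
    [0,0,0,-0.119],
    [0,0,0,-0.068]
  ]
}}

```text
clock: 25.07
eef_pos: [0.4405, -0.2165, 0.2476]
tool_rot: [0.294, 0.956, 0.0, -0.002]
ft_force: [-0.0, -0.3, -1.4]
grip_width: 0.0852
grasp_force: 0.0
```

Emit:
{"method": "apply_moves", "body": {
  "commands": [
    [0,0,0,0],
    [0,0,0,0],
    [0,0,0,0],
    [0,0,0,0],
    [0,0,0,0]
  ]
}}

```text
clock: 25.48
eef_pos: [0.4419, -0.2166, 0.2491]
tool_rot: [0.296, 0.955, 0.0, -0.0]
ft_force: [0.6, -0.4, 0.1]
grip_width: 0.0855
grasp_force: 0.0
```

```bash
python3 t.py .4423 -.2187 .2 55.5; cat > red.py <<'E'
from m4 import *
W=bot.camera("wrist");hsv=cv2.cvtColor(W["image"],cv2.COLOR_BGR2HSV)
m=((hsv[...,0]<8)|(hsv[...,0]>172))&(hsv[...,1]>140)&(hsv[...,2]>50)
n,l,st,c=cv2.connectedComponentsWithStats(m.astype(np.uint8))
for i in range(1,n):
    if st[i,4]>60: print(st[i],c[i].round(1), 'V max', hsv[...,2][l==i].max())
i=1+np.argmax(st[1:,4]);b=hsv[...,2]*(l==i)
ys=range(st[i,1],st[i,1]+st[i,3],6)
for y in ys: print(y,np.where(l[y]==i)[0][[0,-1]],int(np.median(hsv[y,:,2][l[y]==i])))
k=pts(q)['knob']
print('pred top',proj(W,k),'base',proj(W,k-[0,0,.062]))
E
python3 red.py
```

```text
t 25.48 p [ 0.4419 -0.2166  0.2491] yaw 55.51 tilt [-0.0004  0.0002] F [ 0.6 -0.4  0.1] T [-0.04  0.03  0.01] w 0.0855
units x,y,z [-0.076 -0.077  2.454] turn 0.0 q [-0.46  0.23 -0.02  1.32 -0.    0.15]
[ 303  207   43   54 1712] [323.8 234.5] V max 176
207 [319 328] 70
213 [312 335] 71
219 [309 338] 82
225 [307 340] 171
231 [304 343] 166
237 [304 345] 150
243 [304 344] 84
249 [306 342] 82
255 [311 336] 82
pred top [[324.8326561 243.6422756]] base [[325.05382092 223.09233065]]
```

Emit:
{"method": "apply_moves", "body": {
  "commands": [
    [0,-0.08,0.4,0],
    [0,0,0.8,0],
    [0,0,0.8,0],
    [0,0,0.8,0],
    [0,0,0.8,0]
  ]
}}

```text
clock: 25.95
eef_pos: [0.441, -0.2178, 0.1761]
tool_rot: [0.296, 0.955, -0.0, -0.0]
ft_force: [0.1, -0.5, -0.1]
grip_width: 0.0852
grasp_force: 0.0
```

Emit:
{"method": "apply_moves", "body": {
  "commands": [
    [0,0,0.8,0],
    [0,0,0.8,0],
    [0,0,0.8,0],
    [0,0,0.6,0],
    [0,0,0.3,0]
  ]
}}

```text
clock: 26.37
eef_pos: [0.4399, -0.2173, 0.1091]
tool_rot: [0.296, 0.955, 0.0, -0.002]
ft_force: [0.7, 0.2, -0.1]
grip_width: 0.0851
grasp_force: 0.0
```

```bash
python3 t.py .4410 -.2180 .098 55.5
```

```text
t 26.37 p [ 0.4399 -0.2173  0.1091] yaw 55.55 tilt [-0.0031  0.0015] F [ 0.7  0.2 -0.1] T [-0.02  0.02 -0.04] w 0.0851
units x,y,z [-0.066  0.     0.553] turn 0.001 q [-0.46  0.34 -0.26  0.98 -0.    0.14]
```

Emit:
{"method": "apply_moves", "body": {
  "commands": [
    [0,0,0.2,0],
    [0,0,0.15,0],
    [0,0,0.06,0],
    [0,0,0,0],
    [0,0,0,0]
  ]
}}

```text
clock: 26.78
eef_pos: [0.4417, -0.2181, 0.1037]
tool_rot: [0.296, 0.955, -0.0, 0.001]
ft_force: [0.1, -0.2, -0.0]
grip_width: 0.0856
grasp_force: 0.0
```

Emit:
{"method": "apply_moves", "body": {
  "commands": [
    [0,0,0,0],
    [0,0,0,0],
    [0,0,0,0],
    [0,0,0,0],
    [0,0,0,0]
  ],
  "claw": 1
}}

```text
clock: 27.2
eef_pos: [0.4413, -0.2178, 0.1033]
tool_rot: [0.296, 0.955, 0.0, 0.0]
ft_force: [-1.6, 1.6, 6.0]
grip_width: 0.0264
grasp_force: 58.2
```

Emit:
{"method": "apply_moves", "body": {
  "commands": [
    [0,0,0,0],
    [0,0,0,0],
    [0,0,0,0],
    [0,0,0,0],
    [0,0,0,0]
  ]
}}

```text
clock: 27.62
eef_pos: [0.4413, -0.2178, 0.1034]
tool_rot: [0.296, 0.955, 0.0, 0.0]
ft_force: [-2.1, 1.5, 5.0]
grip_width: 0.0255
grasp_force: 56.1
```

```bash
python3 t.py .4410 -.2180 .098 55.5
```

```text
t 27.62 p [ 0.4413 -0.2178  0.1034] yaw 55.57 tilt [0.0003 0.    ] F [-2.1  1.5  5. ] T [ 0.21  0.14 -0.02] w 0.0255
units x,y,z [ 0.008 -0.018  0.268] turn 0.001 q [-0.46  0.35 -0.27  0.96  0.    0.14]
```

Emit:
{"method": "apply_moves", "body": {
  "commands": [
    [0,0,-0.25,0],
    [0,0,-0.25,0],
    [0,0,-0.25,0],
    [0,0,-0.2,0],
    [0,0,0,0]
  ]
}}

```text
clock: 28.03
eef_pos: [0.4414, -0.2179, 0.1225]
tool_rot: [0.296, 0.955, 0.0, 0.0]
ft_force: [3.4, -1.1, -7.3]
grip_width: 0.0259
grasp_force: 57.5
```

Emit:
{"method": "apply_moves", "body": {
  "commands": [
    [0,0,0,0],
    [0,0,0,0],
    [0,0,0,0],
    [0,0,0,0],
    [0,0,0,0]
  ]
}}

```text
clock: 28.45
eef_pos: [0.4414, -0.2179, 0.122]
tool_rot: [0.296, 0.955, -0.0, 0.0]
ft_force: [3.4, -1.2, -7.3]
grip_width: 0.0256
grasp_force: 57.5
```

```bash
python3 t.py; python3 red.py | tail -3;python3 - <<'E'
import numpy as np
from workcell import bot
p=bot.get_obs()['eef_pos'][:2];pv=np.array([.528,-.2772]);d=p-pv;print('r',np.hypot(*d),'ang',np.arctan2(-d[1],-d[0]))
E
```

```text
t 28.45 p [ 0.4414 -0.2179  0.122 ] yaw 55.56 tilt [ 0.0001 -0.    ] F [ 3.4 -1.2 -7.3] T [-0.19 -0.73  0.02] w 0.0256
402 [299 351] 98
408 [320 330] 62
pred top [[327.93612638 344.59858042]] base [[327.30220226 278.66756697]]
r 0.10496129276343863 ang -0.6000292015387954
```

Emit:
{"method": "apply_moves", "body": {
  "commands": [
    [-0.007,-0.265,0,-0.048],
    [-0.007,-0.265,0,-0.048],
    [-0.007,-0.265,0,-0.048],
    [-0.007,-0.265,0,-0.048],
    [-0.007,-0.265,0,-0.048]
  ]
}}

```text
clock: 28.92
eef_pos: [0.4292, -0.2415, 0.1221]
tool_rot: [0.173, 0.985, 0.0, 0.0]
ft_force: [4.1, -0.8, -6.7]
grip_width: 0.0258
grasp_force: 57.6
```

Emit:
{"method": "apply_moves", "body": {
  "commands": [
    [-0.007,-0.265,0,-0.048],
    [-0.007,-0.265,0,-0.048],
    [-0.007,-0.265,0,-0.048],
    [-0.007,-0.265,0,-0.048],
    [-0.007,-0.265,0,-0.048]
  ]
}}

```text
clock: 29.33
eef_pos: [0.4234, -0.2672, 0.1221]
tool_rot: [0.048, 0.999, 0.0, 0.0]
ft_force: [3.5, -0.6, -6.6]
grip_width: 0.0258
grasp_force: 57.6
```

```bash
cat > lv.py <<'E'
import numpy as np
from workcell import bot
p=bot.get_obs()['eef_pos'][:2];pv=np.array([.528,-.2772]);d=p-pv;print('r',np.hypot(*d).round(4),'ang',np.arctan2(-d[1],-d[0]).round(4))
E
python3 t.py .4236 -.2883 .122 96.1; python3 lv.py
```

```text
t 29.33 p [ 0.4234 -0.2672  0.1221] yaw 84.49 tilt [0.0002 0.0004] F [ 3.5 -0.6 -6.6] T [-0.19 -0.66 -0.2 ] w 0.0258
units x,y,z [ 0.1   -1.048  0.004] turn -0.194 q [-0.56  0.34 -0.22  1.01  0.   -0.47]
r 0.1051 ang -0.0949
```

Emit:
{"method": "apply_moves", "body": {
  "commands": [
    [-0.007,-0.265,0,-0.048],
    [-0.007,-0.265,0,-0.048],
    [-0.007,-0.265,0,-0.048],
    [-0.007,-0.265,0,-0.048],
    [0,0,0,0]
  ]
}}

```text
clock: 29.75
eef_pos: [0.4234, -0.2887, 0.1219]
tool_rot: [-0.051, 0.999, 0.0, -0.0]
ft_force: [3.0, -1.4, -5.7]
grip_width: 0.0255
grasp_force: 57.7
```

```bash
python3 t.py .4236 -.2883 .122 96.1; python3 lv.py; cat > ptr.py <<'E'
from m4 import *
# pixel centroids of green tag, white tags, yellow pointer, red knob in scene and side
for n in("scene","side"):
    C=bot.camera(n);hsv=cv2.cvtColor(C["image"],cv2.COLOR_BGR2HSV);cv2.imwrite(f"pics/z_{n}.png",C["image"])
    c0=proj(C,np.array([.42,-.285,.06]))[0].astype(int);w=70
    sub=hsv[max(0,c0[1]-w):c0[1]+w,max(0,c0[0]-w):c0[0]+w];off=np.array([max(0,c0[0]-w),max(0,c0[1]-w)])
    for k,lo,hi in(("green",(50,120,40),(80,255,255)),("yellow",(18,140,70),(32,255,255)),("red",(0,150,50),(6,255,255))):
        m=cv2.inRange(sub,lo,hi);ys,xs=np.nonzero(m)
        if len(xs): print(n,k,len(xs),(xs.mean()+off[0]).round(1),(ys.mean()+off[1]).round(1))
    g=pts(q)['g'];print(n,'pred tag',proj(C,g)[0].round(1))
E
python3 ptr.py
```

```text
t 29.75 p [ 0.4234 -0.2887  0.1219] yaw 95.89 tilt [-0.0001  0.0006] F [ 3.  -1.4 -5.7] T [-0.1  -0.65  0.02] w 0.0255
units x,y,z [-0.012  0.017 -0.005] turn -0.004 q [-0.6   0.36 -0.19  1.02  0.   -0.7 ]
r 0.1052 ang 0.1092
scene green 17 193.9 229.1
scene red 263 183.8 215.4
scene pred tag [189.2 228.7]
side green 14 248.4 382.1
side yellow 11 252.4 371.5
side pred tag [249.2 384.7]
```

Emit:
{"method": "apply_moves", "body": {
  "commands": [
    [0,0,0.12,0],
    [0,0,0.12,0],
    [0,0,0.12,0],
    [0,0,0,0],
    [0,0,0,0]
  ]
}}

```text
clock: 30.27
eef_pos: [0.4234, -0.2882, 0.1147]
tool_rot: [-0.051, 0.999, 0.0, -0.0]
ft_force: [3.8, -1.5, -6.7]
grip_width: 0.0259
grasp_force: 57.7
```

Emit:
{"method": "apply_moves", "body": {
  "commands": [
    [0,0,0.12,0],
    [0,0,0.12,0],
    [0,0,0.12,0],
    [0,0,0,0],
    [0,0,0,0]
  ]
}}

```text
clock: 30.68
eef_pos: [0.4234, -0.2883, 0.1075]
tool_rot: [-0.051, 0.999, 0.0, -0.0]
ft_force: [2.5, -0.3, -5.2]
grip_width: 0.0258
grasp_force: 57.7
```

Emit:
{"method": "apply_moves", "body": {
  "commands": [
    [0,0,0.08,0],
    [0,0,0.07,0],
    [0,0,0.03,0],
    [0,0,0,0],
    [0,0,0,0]
  ]
}}

```text
clock: 31.1
eef_pos: [0.4234, -0.2883, 0.1041]
tool_rot: [-0.051, 0.999, 0.0, -0.0]
ft_force: [2.7, -1.4, -4.9]
grip_width: 0.0256
grasp_force: 57.7
```

Emit:
{"method": "apply_moves", "body": {
  "commands": [
    [0,0,0,0],
    [0,0,0,0],
    [0,0,0,0],
    [0,0,0,0],
    [0,0,0,0]
  ],
  "claw": 0
}}

```text
clock: 31.52
eef_pos: [0.4234, -0.2884, 0.1044]
tool_rot: [-0.051, 0.999, -0.0, 0.0]
ft_force: [0.1, -0.8, 0.9]
grip_width: 0.084
grasp_force: 0.0
```

Emit:
{"method": "apply_moves", "body": {
  "commands": [
    [0,0,0,0],
    [0,0,-0.3,0],
    [0,0,-0.6,0],
    [0,0,-0.8,0],
    [0,0,-0.8,0]
  ]
}}

```text
clock: 31.93
eef_pos: [0.4231, -0.2881, 0.1547]
tool_rot: [-0.051, 0.999, 0.0, -0.0]
ft_force: [1.0, 0.2, -0.3]
grip_width: 0.0854
grasp_force: 0.0
```

Emit:
{"method": "apply_moves", "body": {
  "commands": [
    [0,0,-0.8,0],
    [0,0,-0.8,0],
    [0,0,-0.8,0],
    [0,0,-0.8,0],
    [0,0,-0.8,0]
  ]
}}

```text
clock: 32.35
eef_pos: [0.4233, -0.2883, 0.2354]
tool_rot: [-0.051, 0.999, -0.0, 0.0]
ft_force: [0.1, -0.2, -0.6]
grip_width: 0.0851
grasp_force: 0.0
```

Emit:
{"method": "apply_moves", "body": {
  "commands": [
    [0,0,-0.5,0],
    [0,0,0,0],
    [0,0,0,0],
    [0,0,0,0],
    [0,0,0,0]
  ]
}}

```text
clock: 32.77
eef_pos: [0.4228, -0.2879, 0.2429]
tool_rot: [-0.051, 0.999, 0.001, -0.001]
ft_force: [-0.1, 0.7, -0.0]
grip_width: 0.0854
grasp_force: 0.0
```

```bash
python3 t.py; sed -i "s/.*pts(q)\['knob'\]/k=np.array([.4236,-.2883,.127])/" red.py; python3 red.py; python3 ptr.py
```

```text
t 32.77 p [ 0.4228 -0.2879  0.2429] yaw 95.88 tilt [-0.002   0.0013] F [-0.1  0.7 -0. ] T [-0.04 -0.03 -0.01] w 0.0854
[ 304  208   41   56 1742] [324.3 236.7] V max 147
208 [322 324] 57
214 [312 336] 59
220 [310 339] 59
226 [309 340] 77
232 [306 343] 76
238 [304 344] 77
244 [304 344] 76
250 [306 343] 77
256 [310 340] 76
262 [318 330] 73
pred top [[325.0893931  245.06642839]] base [[325.02463245 223.96594834]]
scene red 274 186.0 220.5
scene pred tag [189.2 228.7]
side green 15 247.5 382.8
side yellow 19 252.1 376.6
side red 1 256.0 358.0
side pred tag [249.2 384.7]
```

```bash
python3 - <<'E'
from m4 import *
V=bot.camera("side")
for a in(-.1,0.05,.2):
  for r in(.135,): print(a,[proj(V,np.array([.528-r*np.cos(.0563+a),-.2772-r*np.sin(.0563+a),z]))[0].round(1).tolist() for z in(.036,.052,.06)])
h=cv2.cvtColor(V["image"],cv2.COLOR_BGR2HSV);m=cv2.inRange(h,(15,110,60),(35,255,255));m[:340]=0;m[:,300:]=0;m[:,:220]=0;print(np.argwhere(m)[:,::-1].mean(0),m.sum()/255)
E
```

```text
-0.1 [[247.6, 373.2], [246.9, 368.2], [246.5, 365.6]]
0.05 [[248.2, 383.8], [247.5, 378.8], [247.1, 376.3]]
0.2 [[250.7, 394.4], [250.0, 389.4], [249.6, 386.9]]
[253.57894737 376.57894737] 38.0
```

```bash
python3 -c "
from workcell import bot
print(bot.job_done())"
```

```text
the job is handed in; nothing more can be done
None
```

The job is handed in at about 33 s: the amber cassette is seated in the bay and the lever is down in the green-tagged notch by force readings and pixel checks, but I viewed 12 pictures, over the limit of 10.

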